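# Fill the toy canister from its tip tray and hold the bayonet lid halfway to the lock

### The job

Lift the tip tray by its red bar so that all three wooden pieces slide into the clear canister, then lower the tray again. Put the blue lid on with its red tab at the green mark so that it drops fully home, turn it clockwise until the tab is over the yellow mark, halfway to the lock click at the red dome and never as far as that click, and finish while still gripping it there against the return spring. Leave the other toys where they are.

Things in the scene. Friction and masses are not known exactly. Their poses are not given: they have to be found in the camera images.
- station: Filling station fixed to the table: wooden board 130 x 275 x 12 mm with a clear round canister, its white collar (132 mm across, top 102 mm above the table) and the tip tray. Origin on the table under the canister's axis; z up; y from the canister towards the tray's red bar; x from the canister's axis to the green mark.
- canister_floor (a point): Centre of the canister's inside floor, on its axis, 20 mm above the table; 90 mm across inside. The mouth in the collar is 78 mm across, its flange 6 mm thick with two notches 21 mm wide on station +x and -x, for the lid's lugs.
- green_mark (a point): Green mark on the collar's top face, 60 mm from the canister's axis on station +x: where the lid's tab stands when the lid drops in.
- yellow_mark (a point): Yellow mark on the collar's top face, 60 mm from the axis, 40 degrees clockwise (seen from above) of the green mark: the halfway position. The lock click is at a sprung red dome, 14 mm across, 78 degrees clockwise of the green mark, which the tab meets from about 68 degrees.
- tray_hinge (a point): Middle of the tip tray's hinge axis (parallel to station x), 74 mm from the canister's axis along station y, 104 mm above the table.
- tray_bar (a point): Middle of the tray's red round grip bar, 10 mm diameter, along station x, 64 mm clear between its side arms, 45 mm free between it and the tray's end wall. When level it is 164 mm out along station y from the hinge and 48 mm above it. It may turn between the fingers. About 2 N lift the tray; it falls back if let go.
- tray (a joint): Tip of the tray (42 mm wide aluminium lane, wall tops 162 mm above the table and open end 60 mm from the canister's axis when level), rad: 0 level at rest, at most 1.2; grows as the bar is lifted up and over towards the canister. The pieces have slid out by about 1.1.
- red_block: Red wooden block, 26 x 26 x 24 mm, in the tray at first; origin at the middle of its underside.
- yellow_drum: Yellow wooden drum, 26 mm diameter, 24 mm high, in the tray at first; origin at the middle of its underside.
- green_slab: Green wooden slab, 30 x 22 x 20 mm, in the tray at first; origin at the middle of its underside.
- lid: Bayonet lid, about 160 g, right way up on the table. Origin on its axis at the plug's underside; z up; x towards its red tab. Plug 73 mm across, 16 mm high, its two lugs (14 mm wide, on lid +x and -x, out to 43 mm from the axis) in the lowest 7 mm; above it a blue rim 108 mm across, from 16 to 24 mm. Fully home, the rim rests on the collar: origin 86 mm above the table.
- lid_grip (a point): Middle of the top of the wooden grip bar on the lid: 64 mm long along lid x, 18 mm wide, 24 to 54 mm above the lid's origin; this point is on the lid's axis, 54 mm above its origin.
- lid_tab (a point): Red tab on the lid's rim, 10 mm wide, reaching from 54 to 64 mm from the axis; this point is 60 mm from the lid's axis on lid +x, at the height of the rim's underside.
- ring (a joint): Spring ring inside the collar that the lid's lugs turn, rad: 0 at rest (tab at green), grows clockwise seen from above, about 0.70 with the tab at yellow, lock click from about 1.2, stop at 1.42. Its spring (about 0.13 N m at yellow) turns lid and ring back if let go. It follows the lid with up to about 0.06 rad of play.
- dinosaur: Green plastic dinosaur, about 170 mm long, 100 mm high; bystander, origin under its middle.
- steel_cup: Stainless steel toy cup, 68 mm across, 70 mm high; bystander, origin under its middle.
- clown_stacker: Wooden clown stacker with red hat, 72 mm across, about 130 mm high; bystander, origin under its middle.
- acrylic_cube: Clear acrylic cube, 50 mm; bystander, origin under its middle.
- stacking_ring: Blue wooden ring, 64 mm across, 18 mm high, lying on the table; bystander, origin under its middle.
- toy_car: Small wooden toy car, 75 x 42 x 42 mm; bystander, origin under its middle.
Not all that is in view belongs to the job. There is more than one size of the lid; the one meant has the size given above.

How it is judged:
By the outcome, as a careful person would: the job done as asked, in the order asked, and still so for the second after the job is handed in, while the arm keeps its last pose, push and grip.
It also fails if it takes over 61 s, if anything falls off the work surface, if the arm or the gripper's body presses on something with over 40 N, if the wrist force passes 120 N, or if a joint passes its speed limit or range.

### The arm

A 6-joint arm with a two-finger parallel gripper is mounted at the origin on the work surface. World frame = base frame: x ahead of the robot, y to its left, z up, the work surface at z = 0. Lengths are in m, angles in rad, forces in N, time in s.
With the tool pointing down it reaches from about 0.425 to 0.95 m from the base axis. Payload 3.5 kg.
Tool frame: the origin (TCP) lies midway between the tips of the shut fingers; the grasp point (between the pads) lies 19 mm behind it; z points along the fingers, y is the line along which they close (so a half turn about z gives the same grasp; the last joint's range is limited). The gripper opens to 85 mm and grips with 20 to 120 N. Pads are 22 mm wide; open, the fingers measure 114 mm over their backs; the gripper's body (76 mm by 85 mm) begins 54 mm behind the grasp point. The pads swing forward as they close: fully open they stand 13 mm farther back than shut.
Start: joints at [-1.475, 0.286, 1.577, -0, 1.279, -0.15], TCP at [0.164, -0.655, 0.231] pointing down, gripper open.
Joint ranges: [-2.77, 2.77], [-0.9, 2.22], [0.21, 2.48], [-1.53, 4.67], [0.24, 2.81], [-2.84, 2.84]. Speed limits (rad/s): [2.79, 2.79, 3.14, 3.14, 3.14, 3.14].

### API

Orientations are given as a unit quaternion [x, y, z, w].
In Python, from plant import get_state, read_camera, ctrl gives the robot as it stands.
- The arm moves only by the shell command python3 -m crank 'ROWS' [FORCE]. ROWS is JSON, a list of rows, each a list of 3 entries, a list of its own where there are three numbers: the shift along the tool's x, y, z in mm, then the turn about the tool's z in degrees, then the closure in counts, from 0 (fully open) to 255 (shut). In form: [[[tx, ty, tz], yaw, claw], ...]. A call has 1 to 10 rows; each row is the pose to reach, as a shift and turn from the pose commanded when the call began, along the tool's axes at that moment; what a row does not reach only later rows make up. A row lasts 1/10 s, in which the tool goes at most 50 mm and 8.59 degrees, less where a joint would pass 70% of its speed; a pose out of reach is approached as far as the arm can. A call with a gripper value outside its range is refused whole. The fingers move at their own pace and stop on an object; FORCE is the grip in N (left out, the last holds). Time passes only in rows, so rows that repeat a pose let the fingers close. It gives the time, the measured TCP pose, the force, the opening and the grip force at its end, in the units of the state.
- get_state(): the state, without advancing time (a new reading comes with each control period).
- read_camera(name): name is "side" or "top" or "wrist"; returns a dict with "frame" (420x560x3 uint8, blue, green, red), "range_z" (420x560 float32, m along the optical axis (not along the pixel's ray), 0 where there is no reading), "vfov" (degrees; the focal length in pixels is half the picture's height over the tangent of half this angle, whatever the lens; pixels are square), "cx", "cy" (the principal point, pixels), "origin" and "orientation" of the camera in the world. Camera axes: x right, y down, z forward; pixel columns grow to the right and rows downward; lengths in m; the calibration is good to about 2 mm. A picture is of the moment at which its call begins.
- ctrl.sign_off(): hands the job in; it is judged then, once.
The state is a dict: "time": time; "qpos": joint angles; "dq": joint speeds; "joint_efforts": joint torques, N m; "eef_pos": TCP position; "tcp_rot": TCP orientation; "contact_force": force on the tool from outside, world axes, zero at the start; "wrist_torque": the same for the moment, N m; "opening": opening from 0.0 (shut) to 1.0 (fully open); "finger_force": force on a finger pad.
Only numpy, scipy, OpenCV 4.12 (cv2) and the standard library are available. Lean on these libraries where they do the work, as an engineer would, in place of code of your own. Each camera call takes 0.05 s, during which the arm holds its last target. There are 200 camera calls.

## Working session

There is one attempt and no reset: what is moved stays moved. The work goes in short steps, Python scripts to look and compute and a shell command to move; the robot and the scene stay as the last step left them, time stands still between calls to the robot, and variables do not carry over. Pictures are saved under pics/ and viewed, at most 10 in all, crops included, and the job is handed in when it is done.

```bash
ls; mkdir -p pics
cat > h.py <<'E'
import numpy as np,cv2
from scipy.spatial.transform import Rotation as R
from plant import get_state,read_camera,ctrl
def f(c): return 210/np.tan(np.radians(c["vfov"])/2)
def ray(c,u,v):
    d=np.array([(u-c["cx"])/f(c),(v-c["cy"])/f(c),1.0]); return R.from_quat(c["orientation"]).as_matrix()@d
def plane(c,u,v,z):
    d=ray(c,u,v);o=np.array(c["origin"]);return o+d*(z-o[2])/d[2]
def cloud(c):
    v,u=np.mgrid[:420,:560];d=np.stack([(u-c["cx"])/f(c),(v-c["cy"])/f(c),np.ones_like(u,float)],-1)*c["range_z"][...,None]
    return d@R.from_quat(c["orientation"]).as_matrix().T+np.array(c["origin"])
def proj(c,p):
    q=R.from_quat(c["orientation"]).as_matrix().T@(np.array(p)-np.array(c["origin"]));return q[0]/q[2]*f(c)+c["cx"],q[1]/q[2]*f(c)+c["cy"]
E
python3 - <<'E'
from h import *
for n in("top","side"):
    c=read_camera(n);cv2.imwrite(f"pics/{n}0.png",c["frame"]);np.save(f"{n}0.npy",c,allow_pickle=True);print(n,c["origin"],R.from_quat(c["orientation"]).as_matrix().round(2).tolist(),f(c),c["cx"],c["cy"])
print(get_state())
E
```

```text
pics
top [ 0.33997207 -0.03275359  1.19816837] [[0.03, -0.99, 0.16], [-1.0, -0.03, -0.02], [0.03, -0.16, -0.99]] 446.3770978711592 279.2277610554834 214.5328788154627
side [0.19325743 0.39770576 0.78105523] [[-0.78, -0.48, 0.4], [-0.63, 0.6, -0.5], [0.0, -0.64, -0.77]] 380.4063516732881 278.81578092390254 215.28806898754596
{'time': 0.1, 'qpos': array([-1.47501394e+00,  2.87085069e-01,  1.57799827e+00,  1.10054294e-05,
        1.27860348e+00, -1.50025483e-01]), 'dq': array([-0.00049657, -0.0025837 , -0.0022956 , -0.00103335, -0.00040652,
        0.00084679]), 'joint_efforts': array([ 1.87075457e-03, -4.07294261e+01, -2.93697077e+01, -4.55002657e-05,
        3.42008367e-03,  1.34817213e-05]), 'eef_pos': array([ 0.16421302, -0.65412299,  0.23009768]), 'tcp_rot': array([ 9.92456465e-01,  1.22593105e-01,  3.36608755e-05, -1.04655380e-03]), 'contact_force': array([-0.44666048,  0.06501721,  0.32863376]), 'wrist_torque': array([-0.04014408, -0.00899511,  0.01851726]), 'finger_force': 0.0, 'opening': 0.9978153263824798}
```

View pics/top0.png

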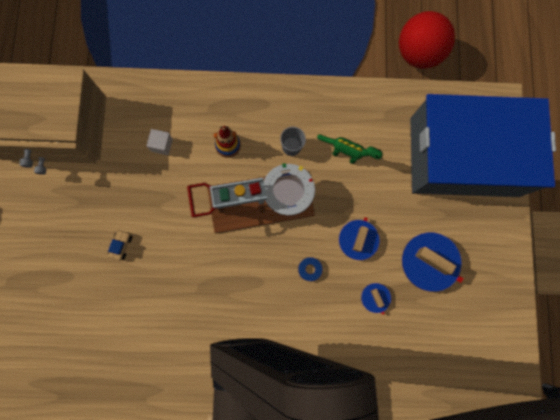

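View pics/side0.png

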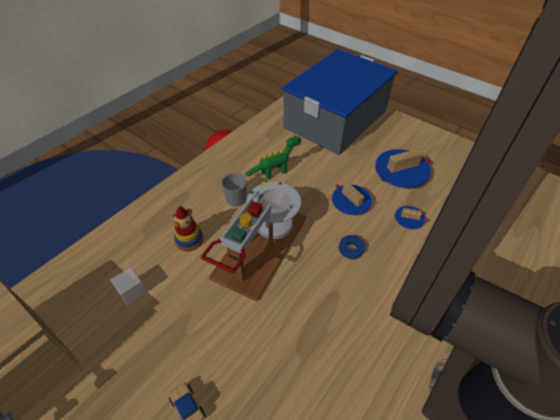

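Top view: three blue lids at (359,240), (432,262) and (376,298), and a blue ring at (310,269). A 108 mm rim should be about 41 px across, so I choose (359,240). The collar is at (289,190), the green mark at (284,166), the dome at (311,180), and the tray bar at (200,200). Next I measure.

Run:
```python
from h import *
c=np.load("top0.npy",allow_pickle=True).item();im=c["frame"];P=cloud(c)
hsv=cv2.cvtColor(im,cv2.COLOR_BGR2HSV)
H,S,V=[hsv[...,i].astype(int) for i in range(3)]
blue=((H>105)&(H<130)&(S>150)&(V>60)).astype(np.uint8)
n,l,st,ce=cv2.connectedComponentsWithStats(blue)
for i in range(1,n):
    if 100<st[i][4]<5000:
        cn=max(cv2.findContours((l==i).astype(np.uint8),0,2)[0],key=cv2.contourArea)
        e=cv2.fitEllipse(cv2.convexHull(cn));w=plane(c,*e[0],0.024);print("blue",st[i],np.round(e,1) if 0 else e,w.round(4), "diam mm",(np.array(e[1])*1.17/446*1000).round(0))
red=(((H<8)|(H>172))&(S>150)&(V>80)).astype(np.uint8)
n,l,st,ce=cv2.connectedComponentsWithStats(red)
for i in range(1,n):
    if st[i][4]>3: print("red",st[i],ce[i].round(1),[plane(c,*ce[i],z).round(4)[:2].tolist() for z in(.016,.102,.152)],P[int(ce[i][1]),int(ce[i][0])].round(3))
for nm,m,z in(("green",(H>45)&(H<85)&(S>100)&(V>60),.102),("yellow",(H>20)&(H<32)&(S>170)&(V>120),.102),("white",(S<40)&(V>130),.102)):
    n,l,st,ce=cv2.connectedComponentsWithStats(m.astype(np.uint8))
    for i in range(1,n):
        if st[i][4]>3 and 180<ce[i][0]<380: print(nm,st[i],ce[i].round(1),plane(c,*ce[i],z).round(4))
# collar by height
m=(abs(P[...,2]-.102)<.006)
n,l,st,ce=cv2.connectedComponentsWithStats(m.astype(np.uint8));i=l[190,268] 
for i in range(1,n):
    if st[i][4]>150 : 
        cn=max(cv2.findContours((l==i).astype(np.uint8),0,2)[0],key=cv2.contourArea);e=cv2.fitEllipse(cv2.convexHull(cn));print("collar",st[i],e,plane(c,*e[0],.102))
m=(abs(P[...,2]-.054)<.006)&(np.hypot(P[...,0]-.27,P[...,1]+.25)<9)
for k in [(359,240)]:
    mm=np.zeros_like(m);mm[220:262,338:382]=m[220:262,338:382];v,u=np.nonzero(mm);r=cv2.minAreaRect(np.stack([u,v],1).astype(np.float32));print("grip",len(u),r,plane(c,*r[0],.054))
cv2.imwrite("pics/crop.png",np.hstack([cv2.resize(im[150:270,185:305],(400,400)),cv2.resize(im[210:270,330:390],(390,400))]))
```

```text
blue [340 221  39  38 892] ((358.8671569824219, 239.5144500732422), (37.76479721069336, 38.951927185058594), 134.1278533935547) [ 0.4755 -0.2718  0.024 ] diam mm [ 99. 102.]
blue [ 403  233   58   58 1981] ((431.3681640625, 261.5748291015625), (55.84351348876953, 58.77851867675781), 133.2827606201172) [ 0.4232 -0.4645  0.024 ] diam mm [146. 154.]
blue [110 241  12  12 106] ((115.69180297851562, 246.49993896484375), (11.1107759475708, 12.362258911132812), 37.79035186767578) [0.4362 0.3659 0.024 ] diam mm [29. 32.]
blue [300 259  21  21 267] ((309.9878845214844, 268.9540100097656), (21.38068962097168, 21.59039878845215), 128.52891540527344) [ 0.3938 -0.1432  0.024 ] diam mm [56. 57.]
blue [362 284  28  28 440] ((375.8161315917969, 297.55731201171875), (27.22368812561035, 28.093265533447266), 138.19595336914062) [ 0.3252 -0.3162  0.024 ] diam mm [71. 74.]
red [ 398   11   54   51 2092] [424.2  35.7] [[1.0776, -0.4635], [1.0239, -0.4322], [0.9927, -0.414]] [ 1.414 -0.658 -0.519]
red [219 129   4   8  17] [220.2 132.1] [[0.7617, 0.1114], [0.731, 0.1009], [0.7132, 0.0948]] [0.727 0.1   0.1
[... 1275 characters left out ...]
[ 0.5924 -0.0757  0.102 ]
white [275 186   3   2   5] [276.2 186.6] [ 0.5934 -0.0469  0.102 ]
white [277 195   9   5  17] [281.7 197.4] [ 0.5662 -0.0615  0.102 ]
white [240 198   6   4  15] [241.9 199.3] [0.5578 0.0379 0.102 ]
collar [ 31  81  63  74 231] ((92.1003646850586, 161.74203491210938), (34.97834396362305, 37.763851165771484), 0.0) [0.64062181 0.4171296  0.102     ]
collar [ 264  163   51   52 1258] ((288.656005859375, 188.6756591796875), (51.56140899658203, 51.772884368896484), 149.80538940429688) [ 0.58921949 -0.0783587   0.102     ]
grip 176 ((361.0270690917969, 238.16217041015625), (7.352147102355957, 24.409128189086914), 17.102725982666016) [ 0.47578888 -0.27127885  0.054     ]
```

View pics/crop.png

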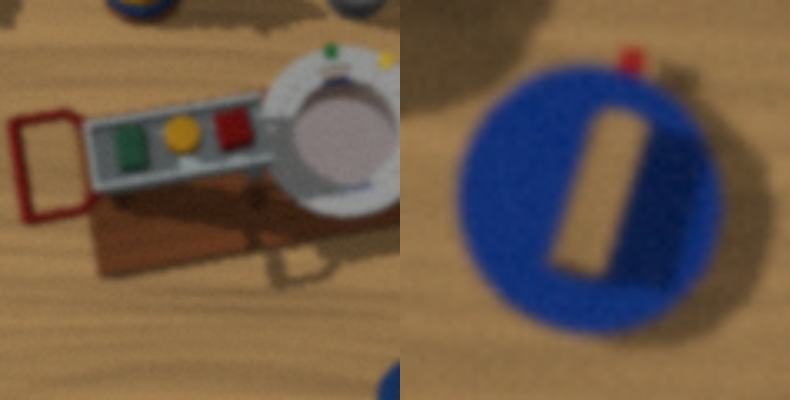

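The crop shows the chosen lid: rim about 106 mm, tab at the upper right, in line with the wooden grip bar. The tray with its three pieces and the marks match the description. The station x axis is at about +13° in the world frame, and the tool already stands at 14°.

```bash
cat >> h.py <<'E'
def delta(p,Rm=None,p0=None):
    s=get_state();Rm=R.from_quat(s["tcp_rot"]).as_matrix() if Rm is None else Rm
    return (1000*Rm.T@(np.array(p)-(s["eef_pos"] if p0 is None else p0))).round(1)
E
python3 - <<'E'
from h import *
a=np.radians(13);O=np.array([.589,-.078]);y=np.array([-np.sin(a),np.cos(a)])
b=O+.238*y;print(b)
print(delta([.43,-.36,.30]),delta([*b,.26]))
E
```

```text
[0.53546165 0.15390008]
[ 329.4 -220.8  -69.3] [ 556.7 -693.5  -28.3]
```

```bash
python3 -m crank '[[[0,0,-60],0,0],[[329,-221,-69],0,165],[[329,-221,-69],0,165],[[329,-221,-69],0,165],[[329,-221,-69],0,165],[[329,-221,-69],0,165],[[329,-221,-69],0,165],[[329,-221,-69],0,165],[[329,-221,-69],0,165],[[400,-360,-69],0,165]]' 30 && python3 -c "
from h import *
a=np.radians(13);O=np.array([.589,-.078]);y=np.array([-np.sin(a),np.cos(a)])
b=O+.238*y
print(delta([*b,.25]))"
```

```text
time: 1.1
eef_pos: [0.4426, -0.3104, 0.3]
tcp_rot: [0.992, 0.123, 0.0, 0.0]
contact_force: [0.2, -0.4, 0.3]
opening: 0.351
finger_force: 0.0
[ 203.2 -427.6   50.1]
```

```bash
python3 -m crank '[[[203,-428,50],1,165],[[203,-428,50],1,165],[[203,-428,50],1,165],[[203,-428,50],1,165],[[203,-428,50],1,165],[[203,-428,50],1,165],[[203,-428,50],1,165],[[203,-428,50],1,165],[[203,-428,50],1,165],[[203,-428,50],1,165]]' && python3 -m crank '[[[0,0,0],0,165],[[0,0,0],0,165]]'
python3 - <<'E'
from h import *
c=read_camera("wrist");cv2.imwrite("pics/w1.png",c["frame"]);np.save("w1.npy",c,allow_pickle=True)
P=cloud(c);print(c["origin"],get_state()["eef_pos"])
hsv=cv2.cvtColor(c["frame"],cv2.COLOR_BGR2HSV);H,S,V=[hsv[...,i].astype(int) for i in range(3)]
red=(((H<8)|(H>172))&(S>150)&(V>60)).astype(np.uint8)
n,l,st,ce=cv2.connectedComponentsWithStats(red)
for i in range(1,n):
    if st[i][4]>60:
        q=P[l==i];q=q[q[:,2]>.12]
        if len(q): print(st[i],ce[i].round(),np.median(q,0).round(4),q.min(0).round(3),q.max(0).round(3))
E
```

```text
time: 2.1
eef_pos: [0.533, 0.1564, 0.2492]
tcp_rot: [0.993, 0.115, -0.001, -0.0]
contact_force: [0.6, -0.9, -0.4]
opening: 0.355
finger_force: 0.0
time: 2.3
eef_pos: [0.5332, 0.1532, 0.2496]
tcp_rot: [0.993, 0.115, -0.001, 0.0]
contact_force: [-0.3, -0.5, 0.4]
opening: 0.354
finger_force: 0.0
[0.60761684 0.17014906 0.39057363] [0.5333162  0.15247216 0.24994069]
[ 270  145   95  115 3097] [301. 199.] [0.5481 0.148  0.1541] [0.5   0.1   0.149] [0.608 0.17  0.391]
[ 482  185   55   45 2046] [510. 207.] [0.5752 0.0101 0.1638] [ 0.558 -0.009  0.143] [0.608 0.17  0.391]
```

View pics/w1.png

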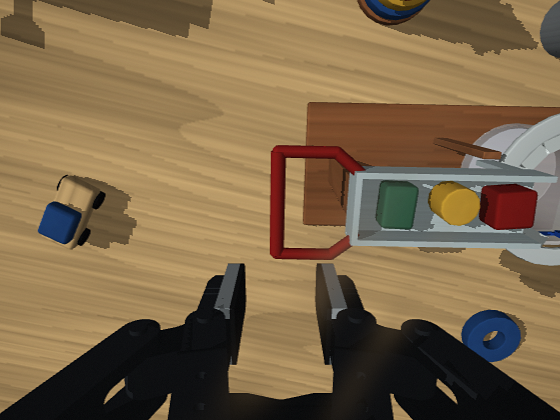

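The wrist view shows the red bar upright at column 277, rows 147 to 258, in line with the finger gap.

Run:
```python
from h import *
c=np.load("w1.npy",allow_pickle=True).item()
hsv=cv2.cvtColor(c["frame"],cv2.COLOR_BGR2HSV);H,S,V=[hsv[...,i].astype(int) for i in range(3)]
red=(((H<8)|(H>172))&(S>150)&(V>60))
def mid(r): 
    u=np.nonzero(red[r,262:300])[0]+262; return u.mean()
A=plane(c,mid(170),170,.152);B=plane(c,mid(238),238,.152);C=plane(c,277,202.5,.152)
d=A-B;print(A,B,C,np.degrees(np.arctan2(d[1],d[0])))
print(R.from_quat(get_state()["tcp_rot"]).as_matrix().round(3).tolist(), delta([C[0],C[1],.131]))
```

```text
[0.56168471 0.16154249 0.152     ] [0.51502621 0.15104546 0.152     ] [0.54016456 0.15621616 0.152     ] 12.679059453842365
[[0.974, 0.226, -0.001], [0.226, -0.974, -0.001], [-0.001, 0.0, -1.0]] [  7.6  -2.1 118.9]
```

```bash
python3 -m crank '[[[8,-2,30],0,165],[[8,-2,70],0,165],[[8,-2,100],0,165],[[8,-2,119],0,165],[[8,-2,119],0,165],[[8,-2,119],0,165],[[8,-2,119],0,255],[[8,-2,119],0,255],[[8,-2,119],0,255],[[8,-2,119],0,255]]' 30 && python3 -m crank '[[[0,0,0],0,255],[[0,0,0],0,255]]'; python3 -c "
import numpy as np
# station-y decrease = tool +y ; rows from bar pose
a0=np.arctan2(48,164);r=np.hypot(48,164)
for t in np.arange(.1,1.21,.1)[:12]:
    a=a0+t;print(round(t,2),[0,round(164-r*np.cos(a)),-round(r*np.sin(a)-48)])
"
```

```text
time: 3.35
eef_pos: [0.5421, 0.1574, 0.1335]
tcp_rot: [0.994, 0.114, 0.002, -0.0]
contact_force: [-1.7, 3.0, 6.1]
opening: 0.101
finger_force: 29.7
time: 3.55
eef_pos: [0.5421, 0.1574, 0.1335]
tcp_rot: [0.993, 0.114, 0.002, -0.0]
contact_force: [-0.5, 3.0, 5.8]
opening: 0.102
finger_force: 29.7
0.1 [0, 6, -16]
0.2 [0, 13, -32]
0.3 [0, 22, -46]
0.4 [0, 32, -60]
0.5 [0, 43, -73]
0.6 [0, 56, -84]
0.7 [0, 69, -94]
0.8 [0, 84, -103]
0.9 [0, 100, -110]
1.0 [0, 116, -116]
1.1 [0, 132, -120]
1.2 [0, 149, -122]
```

```bash
python3 -m crank '[[[0,3,-10],0,255],[[0,6,-16],0,255],[[0,10,-24],0,255],[[0,13,-32],0,255],[[0,17,-39],0,255],[[0,22,-46],0,255],[[0,27,-53],0,255],[[0,32,-60],0,255],[[0,38,-67],0,255],[[0,43,-73],0,255]]'
python3 - <<'E'
from h import *
c=read_camera("side");cv2.imwrite("pics/s1.png",cv2.resize(c["frame"][150:300,180:380],(800,600)))
E
```

```text
time: 4.55
eef_pos: [0.5506, 0.1172, 0.2063]
tcp_rot: [0.994, 0.114, 0.001, -0.003]
contact_force: [-2.9, 7.8, 5.2]
opening: 0.101
finger_force: 29.2
```

View pics/s1.png

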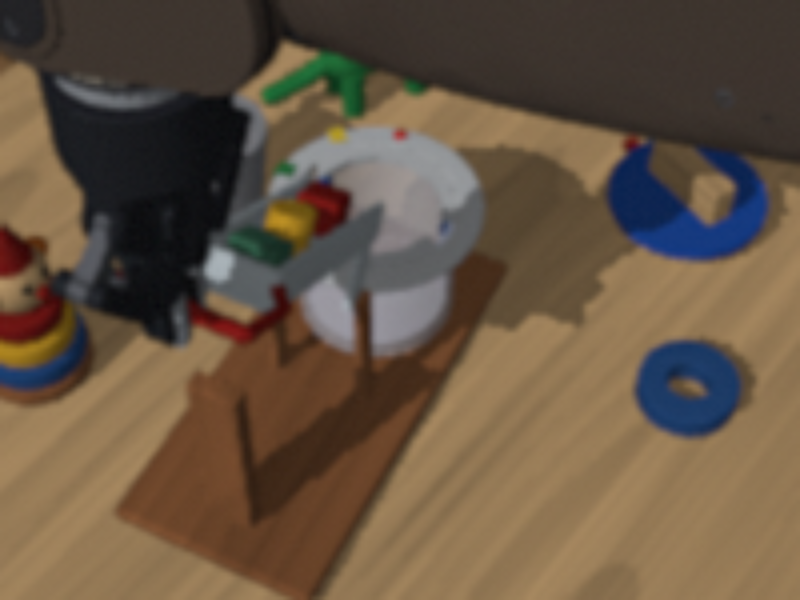

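The gripper holds the bar and the tray is tipped about 0.5 rad. The pieces are still in the lane at about (330,205), (290,225) and (260,240) in the crop. I continue.

```bash
python3 -m crank '[[[0,6,-5],0,255],[[0,13,-11],0,255],[[0,19,-16],0,255],[[0,26,-21],0,255],[[0,33,-26],0,255],[[0,41,-30],0,255],[[0,49,-34],0,255],[[0,57,-37],0,255],[[0,65,-40],0,255],[[0,73,-43],0,255]]' && python3 -m crank '[[[0,5,-1],0,255],[[0,10,-2],0,255],[[0,16,-4],0,255],[[0,22,-5],0,255],[[0,26,-6],0,255],[[0,26,-6],0,255],[[0,26,-6],0,255],[[0,26,-6],0,255],[[0,26,-6],0,255]]'
python3 - <<'E'
from h import *
c=read_camera("side");d=read_camera("top");cv2.imwrite("pics/s2.png",np.hstack([cv2.resize(c["frame"][150:300,200:320],(400,500)),cv2.resize(d["frame"][150:250,220:320],(400,500))]))
E
```

```text
time: 5.6
eef_pos: [0.5663, 0.0443, 0.2503]
tcp_rot: [0.993, 0.114, -0.001, -0.001]
contact_force: [-6.9, 3.1, 9.0]
opening: 0.102
finger_force: 31.1
time: 6.5
eef_pos: [0.5719, 0.0179, 0.2551]
tcp_rot: [0.993, 0.114, -0.002, 0.001]
contact_force: [-5.2, 0.3, 7.9]
opening: 0.108
finger_force: 31.5
```

View pics/s2.png

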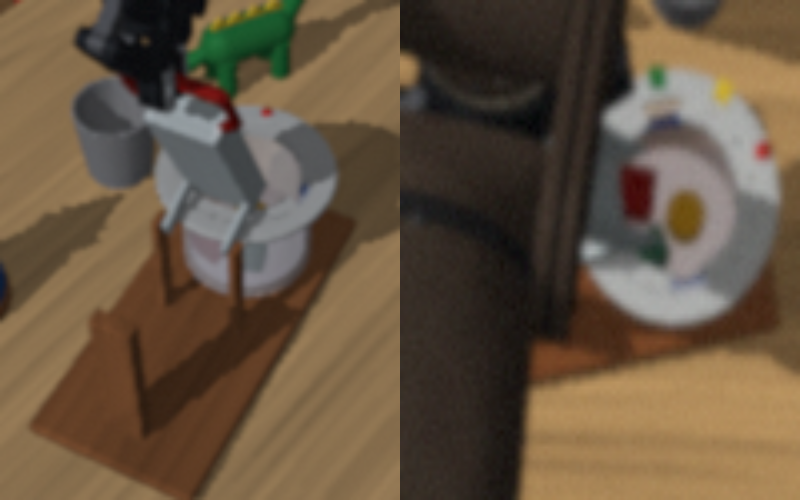

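The pieces are in the canister: yellow at (685,215), red at (638,190) and green at (650,245) in the right-hand crop. I lower the tray.

```bash
python3 -m crank '[[[0,-13,3],0,255],[[0,-26,6],0,255],[[0,-34,9],0,255],[[0,-42,12],0,255],[[0,-50,15],0,255],[[0,-58,19],0,255],[[0,-66,23],0,255],[[0,-73,28],0,255],[[0,-80,33],0,255],[[0,-86,38],0,255]]' && python3 -m crank '[[[0,-7,6],0,255],[[0,-13,11],0,255],[[0,-19,17],0,255],[[0,-24,24],0,255],[[0,-29,31],0,255],[[0,-34,38],0,255],[[0,-39,45],0,255],[[0,-43,52],0,255],[[0,-46,60],0,255],[[0,-50,68],0,255]]' && python3 -m crank '[[[0,-3,8],0,255],[[0,-6,15],0,255],[[0,-6,15],0,255],[[0,-6,15],0,255]]'
```

```text
time: 7.6
eef_pos: [0.5537, 0.1033, 0.2154]
tcp_rot: [0.993, 0.114, 0.001, -0.001]
contact_force: [-2.3, 1.4, 3.1]
opening: 0.102
finger_force: 32.4
time: 8.6
eef_pos: [0.5432, 0.1513, 0.147]
tcp_rot: [0.993, 0.114, 0.002, -0.0]
contact_force: [5.6, 2.7, 1.3]
opening: 0.095
finger_force: 33.5
time: 9.0
eef_pos: [0.542, 0.1567, 0.1317]
tcp_rot: [0.993, 0.114, 0.002, 0.0]
contact_force: [6.6, 2.3, -0.1]
opening: 0.102
finger_force: 33.4
```

```bash
python3 -m crank '[[[0,0,0],0,165],[[0,0,0],0,165],[[0,0,0],0,165],[[0,0,0],0,165],[[0,0,-30],0,165],[[0,0,-70],0,165],[[0,0,-120],0,165],[[0,0,-160],0,120],[[0,0,-160],0,120],[[0,0,-160],0,120]]' 40
python3 - <<'E'
from h import *
print(get_state()["qpos"].round(3),delta([.4757,-.2715,.22]))
for n in("top","side"):
    c=read_camera(n);P=cloud(c)
    m=(np.hypot(P[...,0]-.589,P[...,1]+.078)<.037);print(n,"inside canister z",np.percentile(P[m][:,2],[5,25,50,75,90,97,100]).round(3))
    np.save(n+"1.npy",c,allow_pickle=True)
c=np.load("side1.npy",allow_pickle=True).item();d=np.load("top1.npy",allow_pickle=True).item()
cv2.imwrite("pics/s3.png",np.hstack([cv2.resize(c["frame"][150:300,180:330],(400,500)),cv2.resize(d["frame"][150:250,220:320],(400,500))]))
E
```

```text
time: 10.0
eef_pos: [0.5412, 0.1567, 0.2936]
tcp_rot: [0.993, 0.114, 0.001, 0.0]
contact_force: [-0.0, -0.5, -1.1]
opening: 0.529
finger_force: 0.0
[ 0.102 -0.004  1.786 -0.     1.357  1.444] [-161.   402.2   73.4]
top inside canister z [0.019 0.022 0.025 0.047 0.05  0.053 0.057]
side inside canister z [0.041 0.043 0.044 0.098 0.102 0.102 0.104]
```

View pics/s3.png

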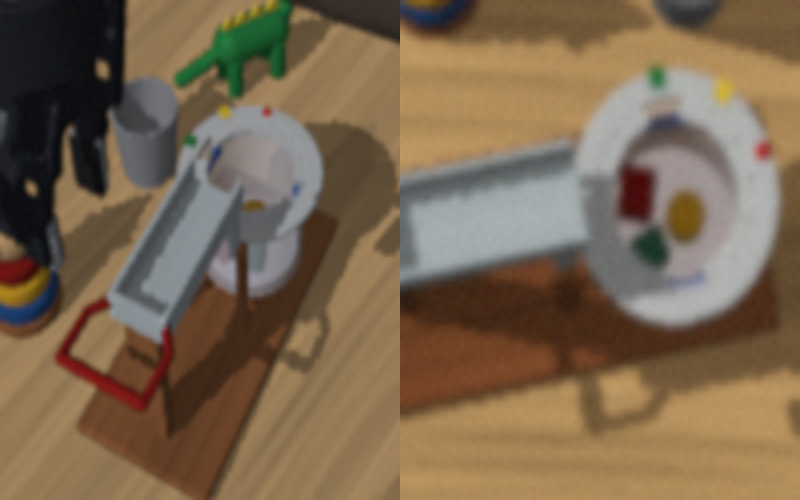

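The tray is down and empty. All three pieces lie on the canister floor (tops at most 57 mm high). Now the lid.

```bash
python3 -m crank '[[[-161,402,40],31.5,105],[[-161,402,40],31.5,105],[[-161,402,40],31.5,105],[[-161,402,40],31.5,105],[[-161,402,40],31.5,105],[[-161,402,60],31.5,105],[[-161,402,73],31.5,105],[[-161,402,73],31.5,105],[[-161,402,73],31.5,105],[[-161,402,73],31.5,105]]' && python3 -m crank '[[[0,0,0],0,105],[[0,0,0],0,105],[[0,0,0],0,105]]'
python3 - <<'E'
from h import *
c=read_camera("wrist");cv2.imwrite("pics/w2.png",c["frame"]);np.save("w2.npy",c,allow_pickle=True)
s=get_state();print(s["eef_pos"],s["qpos"].round(2));P=cloud(c);x=R.from_quat(s["tcp_rot"]).as_matrix()[:,0]
print("tool ang",np.degrees(np.arctan2(x[1],x[0])))
near=np.hypot(P[...,0]-.4757,P[...,1]+.2715)<.05
m=near&(abs(P[...,2]-.054)<.005)&(P[...,2]<.08)
v,u=np.nonzero(m);r=cv2.minAreaRect(np.stack([u,v],1).astype(np.float32));bp=cv2.boxPoints(r)
W=np.array([plane(c,*p,.054)[:2] for p in bp]);print(len(u),r,W.round(4).tolist(),W.mean(0),np.median(P[m],0))
e1,e2=W[1]-W[0],W[2]-W[1];e=e1 if np.linalg.norm(e1)>np.linalg.norm(e2) else e2
print("len",np.linalg.norm(e1),np.linalg.norm(e2),"ang",np.degrees(np.arctan2(e[1],e[0]))%180)
hsv=cv2.cvtColor(c["frame"],cv2.COLOR_BGR2HSV);H,S,V=[hsv[...,i].astype(int) for i in range(3)]
red=((H<8)|(H>172))&(S>150)&(V>60)&(np.hypot(P[...,0]-.4757,P[...,1]+.2715)<.08);v,u=np.nonzero(red);print("tab",len(u),u.mean(),v.mean(),plane(c,u.mean(),v.mean(),.024))
print(delta([*W.mean(0),.028]))
E
```

```text
time: 11.1
eef_pos: [0.4722, -0.2739, 0.2145]
tcp_rot: [0.987, -0.163, -0.004, -0.002]
contact_force: [-1.1, 1.2, -0.2]
opening: 0.588
finger_force: 0.0
time: 11.4
eef_pos: [0.4755, -0.27, 0.2194]
tcp_rot: [0.987, -0.159, 0.0, -0.0]
contact_force: [0.2, -0.1, -0.0]
opening: 0.587
finger_force: 0.0
[ 0.47556411 -0.27005252  0.219618  ] [-0.7   0.01  1.9   0.    1.22  1.19]
tool ang -18.29999388528294
1531 ((280.5, 188.0), (72.0, 21.0), 90.0) [[0.5084, -0.2729], [0.503, -0.2894], [0.4428, -0.2701], [0.4486, -0.2525]] [ 0.47568544 -0.27123436] [ 0.47636599 -0.27166147  0.05222084]
len 0.017416425033092355 0.06324814569719811 ang 162.22872969419132
tab 122 279.6803278688525 117.54098360655738 [ 0.53073456 -0.28866515  0.024     ]
[  0.4   1.1 191.6]
```

View pics/w2.png

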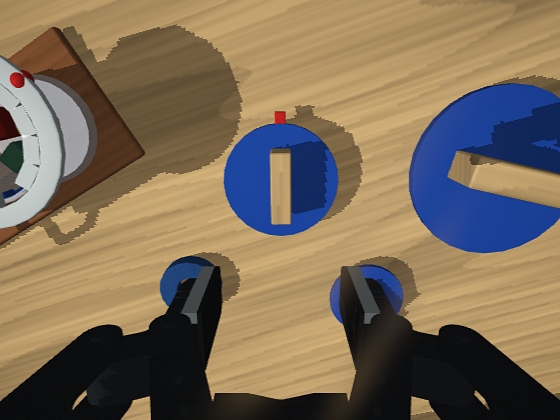

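The lid's bar is at (280,188) and its tab at (280,118), upright in the image, so it is aligned with the tool. I descend and grip.

```bash
python3 -m crank '[[[0,1,45],0,105],[[0,1,90],0,105],[[0,1,135],0,105],[[0,1,165],0,105],[[0,1,180],0,105],[[0,1,190],0,105],[[0,1,190],0,105],[[0,1,190],0,105],[[0,1,190],0,255],[[0,1,190],0,255]]' 70 && python3 -m crank '[[[0,0,0],0,255],[[0,0,0],0,255],[[0,0,0],0,255],[[0,0,0],0,255],[[0,0,-20],0,255],[[0,0,-60],0,255],[[0,0,-100],0,255],[[0,0,-150],0,255],[[0,0,-170],0,255],[[0,0,-170],0,255]]'
python3 - <<'E'
from h import *
print(delta([.589,-.078,.20]))
c=np.load("w2.npy",allow_pickle=True).item()
E
```

```text
time: 12.45
eef_pos: [0.4757, -0.2729, 0.0309]
tcp_rot: [0.987, -0.16, 0.001, 0.001]
contact_force: [1.7, 2.7, 1.3]
opening: 0.258
finger_force: 0.7
time: 13.45
eef_pos: [0.4764, -0.2737, 0.2036]
tcp_rot: [0.987, -0.16, 0.004, 0.002]
contact_force: [0.2, 0.2, -1.7]
opening: 0.193
finger_force: 70.1
[  45.  -221.2    3.2]
```

```bash
python3 -c "
from h import *
print(delta([.477,-.104,.21]))"; python3 -m crank '[[[-55,-157,-10],-8,255],[[-52,-157,-10],-16,255],[[-52,-157,-10],-24,255],[[-52,-157,-10],-31.4,255],[[-52,-157,-10],-31.4,255],[[-52,-157,-10],-31.4,255],[[-52,-157,-10],-31.4,255],[[-52,-157,-10],-31.4,255]]'
python3 - <<'E'
from h import *
c=read_camera("wrist");cv2.imwrite("pics/w3.png",c["frame"]);np.save("w3.npy",c,allow_pickle=True)
s=get_state();x=R.from_quat(s["tcp_rot"]).as_matrix()[:,0];print(s["eef_pos"],np.degrees(np.arctan2(x[1],x[0])),s["contact_force"])
E
```

```text
[ -53.  -161.2   -7.4]
time: 14.25
eef_pos: [0.4748, -0.1079, 0.2086]
tcp_rot: [0.994, 0.112, -0.001, -0.0]
contact_force: [-0.6, -0.6, -2.0]
opening: 0.197
finger_force: 70.1
[ 0.47489056 -0.10782412  0.20880126] 12.84582169602372 [ 0.05372593 -0.56219114 -1.8738604 ]
```

View pics/w3.png

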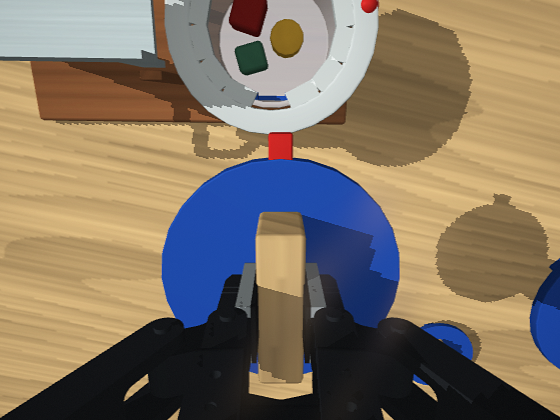

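The wrist view shows the held lid (rim centre about (280,270), tab (280,146)) and the collar in part: centre about (272,35), dome (369,5). I measure both.

Run:
```python
from h import *
from scipy.optimize import least_squares
c=np.load("w3.npy",allow_pickle=True).item();P=cloud(c);im=c["frame"]
hsv=cv2.cvtColor(im,cv2.COLOR_BGR2HSV);H,S,V=[hsv[...,i].astype(int) for i in range(3)]
def edge(m,z,r,g):
    cn=max(cv2.findContours(m.astype(np.uint8),0,cv2.CHAIN_APPROX_NONE)[0],key=cv2.contourArea)[:,0]
    cn=cn[(cn[:,1]>2)]
    W=np.array([plane(c,u,v,z)[:2] for u,v in cn]);d=np.hypot(*(W-g).T);W=W[abs(d-r)<.006]
    f=least_squares(lambda q:np.hypot(*(W-q).T)-r,g,loss="soft_l1",f_scale=.0007);f2=least_squares(lambda q:np.hypot(*(W-q[:2]).T)-q[2],[*g,r],loss="soft_l1",f_scale=.0007);return f.x.round(4),f2.x.round(4),len(W)
col=(abs(P[...,2]-.102)<.006)
n,l,st,ce=cv2.connectedComponentsWithStats(col.astype(np.uint8));i=1+np.argmax(st[1:,4]);print(st[i],np.median(P[l==i][:,2]))
print("outer",edge(l==i,.102,.066,np.array([.589,-.078])))
# inner mouth: hole boundary pixels
hole=cv2.findContours((l==i).astype(np.uint8),cv2.RETR_LIST,cv2.CHAIN_APPROX_NONE)[0]
W=np.array([plane(c,*p,.102)[:2] for h in hole for p in h[:,0] if p[1]>2]);
d=np.hypot(*(W-[.589,-.078]).T);W=W[abs(d-.039)<.006];f=least_squares(lambda q:np.hypot(*(W-q).T)-.039,[.589,-.078],loss="soft_l1",f_scale=.0007);print("inner",f.x.round(4),len(W))
red=((H<8)|(H>172))&(S>150)&(V>60);n,l,st,ce=cv2.connectedComponentsWithStats(red.astype(np.uint8))
for i in range(1,n):
    if st[i][4]>50:print("red",ce[i],np.median(P[l==i],0).round(4),plane(c,*ce[i],.104).round(4))
s=get_state();t=s["eef_pos"];zt=np.median(P[(H>105)&(H<130)&(S>150)&(np.hypot(P[...,0]-t[0],P[...,1]-t[1])<.06)][:,2]);print("rim top z",zt,"tcp",t)
blue=(abs(P[...,2]-zt)<.005)&(H>100)&(H<130)&(S>120)
g=edge(blue,zt,.054,t[:2]+[.002,0]);print("lid",g,"in tool mm",(1000*R.from_quat(s["tcp_rot"]).as_matrix().T@np.array([*(g[0]-t[:2]),0])).round(1))
```

```text
[  165     0   214   135 12842] 0.10040458888340162
outer (array([ 0.5897, -0.0768]), array([ 0.5879, -0.0773,  0.0645]), 347)
inner [ 0.5874 -0.0776] 248
red [247.12076749  13.46726862] [ 0.6005 -0.0551  0.0444] [ 0.5906 -0.0619  0.104 ]
red [368.82758621   5.13218391] [ 0.6115 -0.1318  0.1018] [ 0.611  -0.1315  0.104 ]
red [280.04923077 145.15692308] [ 0.5306 -0.0957  0.1992] [ 0.5188 -0.0984  0.104 ]
rim top z 0.1999396930246594 tcp [ 0.47489056 -0.10782412  0.20880126]
lid (array([ 0.4729, -0.1089]), array([ 0.4742, -0.1086,  0.0528]), 480) in tool mm [-2.2  0.6  0. ]
```

```bash
python3 -c "
from h import *
print(delta([.5898,-.0772,.210]))"; python3 -m crank '[[[60,-3,0],0,255],[[119,-4,0],0,255],[[119,-4,0],0,255],[[119,-4,0],0,255],[[119,-4,0],0,255],[[119,-4,40],0,255],[[119,-4,60],0,255],[[119,-4,60],0,255],[[119,-4,60],0,255]]' && python3 -c "
from h import *
s=get_state();x=R.from_quat(s['tcp_rot']).as_matrix()[:,0];print(s['eef_pos'],np.degrees(np.arctan2(x[1],x[0])),delta([.5898,-.0772,.150]))"
```

```text
[118.8  -4.3  -1.3]
time: 15.2
eef_pos: [0.5894, -0.0768, 0.1497]
tcp_rot: [0.994, 0.113, -0.0, -0.0]
contact_force: [0.7, -0.4, -1.2]
opening: 0.195
finger_force: 70.1
[ 0.58940689 -0.07676023  0.14967764] 12.92285847902074 [ 0.3  0.5 -0.3]
```

Well placed. I descend slowly to just past the collar's plane and watch the force.

```bash
python3 -m crank '[[[0,0.5,8],0,255],[[0,0.5,14],0,255],[[0,0.5,18],0,255],[[0,0.5,22],0,255],[[0,0.5,22],0,255],[[0,0.5,22],0,255]]'
```

```text
time: 15.8
eef_pos: [0.5903, -0.0766, 0.1272]
tcp_rot: [0.994, 0.113, -0.0, -0.0]
contact_force: [0.0, -0.7, -0.9]
opening: 0.196
finger_force: 70.1
```

```bash
python3 -m crank '[[[0,0,3],0,255],[[0,0,5],0,255],[[0,0,7],0,255],[[0,0,9],0,255],[[0,0,11],0,255],[[0,0,11],0,255],[[0,0,11],0,255]]'
```

```text
time: 16.5
eef_pos: [0.5904, -0.0768, 0.117]
tcp_rot: [0.994, 0.113, 0.0, 0.0]
contact_force: [-2.4, 1.6, 2.7]
opening: 0.196
finger_force: 70.8
```

```bash
python3 -m crank '[[[0,0,1],0,255],[[0,0,2],0,255],[[0,0,2],0,255],[[0,0,2],0,255]]' && python3 -c "
from h import *
c=read_camera('side');np.save('side2.npy',c,allow_pickle=True)
P=cloud(c);H,S,V=[cv2.cvtColor(c['frame'],cv2.COLOR_BGR2HSV)[...,i].astype(int) for i in range(3)]
m=(H>100)&(H<130)&(S>120)&(np.hypot(P[...,0]-.588,P[...,1]+.0775)<.054)&(P[...,2]>.08);print(m.sum(),np.median(P[m][:,2]) if m.any() else 0)
cv2.imwrite('pics/s4.png',cv2.resize(c['frame'][150:250,210:345],(800,592)))"
```

```text
time: 16.9
eef_pos: [0.5904, -0.0768, 0.117]
tcp_rot: [0.994, 0.113, -0.0, 0.0]
contact_force: [-7.1, 2.4, 10.6]
opening: 0.19
finger_force: 71.9
587 0.10955790366853801
```

View pics/s4.png

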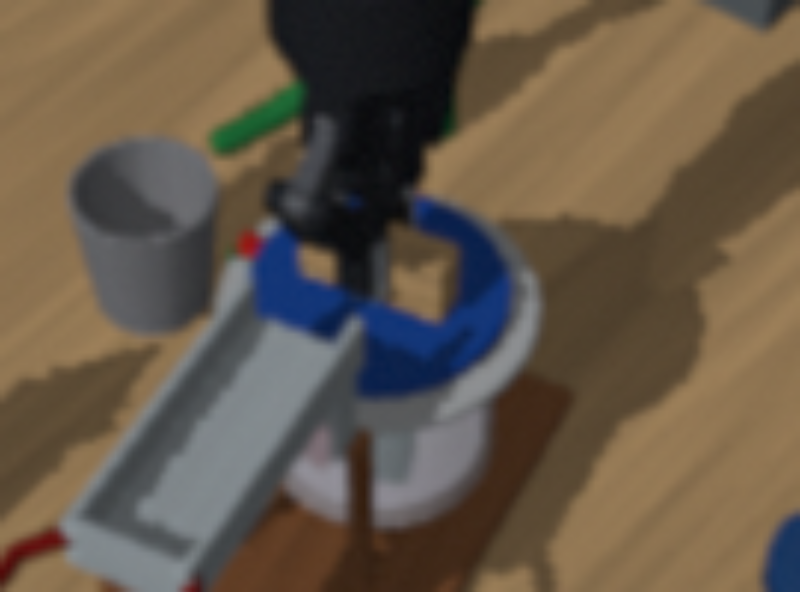

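The lid is home: rim top at 0.1096 m (0.110 expected), with the red tab at (250,245) by the green mark. Now the turn.

```bash
python3 -m crank '[[[-0.5,0,-2],0,255],[[-0.5,0.2,-2],6,255],[[-0.5,0.3,-2],12,255],[[-0.6,0.5,-2],18,255],[[-0.7,0.7,-2],24,255],[[-0.8,0.8,-2],30,255],[[-0.8,0.9,-2],35,255],[[-0.8,1,-2],39,255],[[-0.8,1,-2],39,255],[[-0.8,1,-2],39,255]]' 100
cat > tab.py <<'E'
from h import *
s=get_state();x=R.from_quat(s["tcp_rot"]).as_matrix()[:,0];print("tool",np.degrees(np.arctan2(x[1],x[0])).round(2),s["wrist_torque"].round(3),s["contact_force"].round(1))
for n in("side","top","wrist"):
    c=read_camera(n);P=cloud(c);h=cv2.cvtColor(c["frame"],cv2.COLOR_BGR2HSV);H,S,V=[h[...,i].astype(int) for i in range(3)]
    d=P-np.array([.5884,-.0775,0]);r=np.hypot(d[...,0],d[...,1]);
    for nm,m in(("red",((H<8)|(H>172))&(S>150)&(V>60)),("yel",(H>20)&(H<32)&(S>150)&(V>100)),("grn",(H>45)&(H<85)&(S>100)&(V>50))):
        m=m&(r>.048)&(r<.072)&(P[...,2]>.09)&(P[...,2]<.13)
        k,l,st,ce=cv2.connectedComponentsWithStats(m.astype(np.uint8))
        for i in range(1,k):
            if st[i][4]>2:
                w=plane(c,*ce[i],.106 if nm=="red" else .102)-[.5884,-.0775,0];print(n,nm,st[i][4],ce[i].round(),"ang",np.degrees(np.arctan2(w[1],w[0])).round(1),"r",np.hypot(w[0],w[1]).round(4))
E
python3 tab.py
```

```text
time: 17.95
eef_pos: [0.5905, -0.0773, 0.1171]
tcp_rot: [0.974, -0.225, 0.001, -0.001]
contact_force: [0.5, 3.8, 4.7]
opening: 0.186
finger_force: 98.6
tool -25.95 [ 0.442 -0.069 -0.028] [0.5 3.8 4.7]
side grn 6 [250. 192.] ang 12.8 r 0.0635
wrist red 626 [280. 145.] ang -25.6 r 0.0592
wrist red 406 [369. 174.] ang -64.1 r 0.06
wrist yel 245 [288. 132.] ang -28.7 r 0.0641
wrist grn 596 [192. 169.] ang 12.2 r 0.0617
```

```bash
python3 -m crank '[[[0,0,0],1,255],[[0,0,0],2,255],[[0,0,0],2,255],[[0,0,0],2,255]]' && python3 tab.py
```

```text
time: 18.5
eef_pos: [0.5906, -0.0774, 0.1171]
tcp_rot: [0.97, -0.241, 0.001, -0.001]
contact_force: [1.4, 4.4, 4.7]
opening: 0.189
finger_force: 98.7
tool -27.94 [ 0.659 -0.174  0.242] [1.4 4.4 4.7]
side grn 6 [250. 192.] ang 12.8 r 0.0635
wrist red 643 [280. 145.] ang -27.3 r 0.0592
wrist red 32 [372. 160.] ang -63.2 r 0.0654
wrist red 372 [365. 173.] ang -64.2 r 0.0595
wrist yel 166 [280. 128.] ang -27.6 r 0.0659
wrist grn 596 [189. 172.] ang 12.1 r 0.0617
```

```bash
python3 -m crank '[[[0,0,0],0,255],[[0,0,0],0,255],[[0,0,0],0,255],[[0,0,0],0,255],[[0,0,0],0,255],[[0,0,0],0,255],[[0,0,0],0,255],[[0,0,0],0,255],[[0,0,0],0,255],[[0,0,0],0,255]]' && python3 tab.py && python3 -c "
from h import *
print(ctrl.sign_off())"
```

```text
time: 19.65
eef_pos: [0.5906, -0.0773, 0.1171]
tcp_rot: [0.97, -0.241, 0.001, -0.001]
contact_force: [0.5, 4.4, 4.3]
opening: 0.187
finger_force: 98.7
tool -27.94 [ 0.647 -0.201  0.254] [0.5 4.4 4.3]
side grn 6 [250. 192.] ang 12.8 r 0.0635
wrist red 644 [280. 145.] ang -27.3 r 0.0592
wrist red 32 [372. 160.] ang -63.2 r 0.0654
wrist red 370 [365. 173.] ang -64.2 r 0.0595
wrist yel 167 [280. 128.] ang -27.6 r 0.0659
wrist grn 595 [189. 172.] ang 12.2 r 0.0617
the job is handed in; nothing more can be done
None
```

Job handed in at about 20 s of robot time: all three pieces are in the canister, the tray is lowered, and the lid is fully home, still gripped with its tab within about 0.5° of the yellow mark and well short of the lock click.

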